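# Shut the filling valve and take the canister off its stand

### The arm

A 7-joint arm with a two-finger parallel gripper is mounted at the origin on the work surface. World frame = base frame: x ahead of the robot, y to its left, z up, the work surface at z = 0. Lengths are in m, angles in rad, forces in N, time in s.
With the tool pointing down it reaches from about 0.35 to 0.9 m from the base axis. Payload 7.2 kg.
Tool frame: the origin (TCP) lies at the very end of the fingers, on their centre line; the grasp point (between the pads) lies 19 mm behind it (manip.hold_point_z is the distance from the TCP to the grasp point, in m); z points along the fingers, y is the line along which they close (so a half turn about z gives the same grasp; the last joint's range is limited). The gripper opens to 88 mm and grips with 3 to 60 N. Pads are 20 mm wide; open, the fingers measure 115 mm over their backs; the gripper's body (75 mm by 178 mm) begins 61 mm behind the grasp point.
Start: joints at [-1.294, 0.411, -0.013, 1.596, 0.006, 1.134, -0.082], TCP at [0.211, 0.588, 0.223] pointing down, gripper open.
Joint ranges: [-2.95, 2.95], [-0.29, 1.99], [-1.47, 1.44], [0.14, 2.54], [-1.03, 4.17], [0.13, 1.85], [-2.86, 2.86]. Speed limits (rad/s): [2.39, 2.39, 3.01, 3.01, 3.14, 3.14, 3.14].

### API

Orientations are given as a unit quaternion [x, y, z, w].
In Python, from station import manip gives the robot as it stands. Calls block until the motion is done:
- manip.movep(position, orientation): joint-space move of the TCP to a pose.
- manip.line_to(position, rot=None, speed=0.15): straight line of the TCP; rot=None keeps the orientation; speed is the mean speed in m/s.
- manip.movej(angles): joint-space move.
- manip.ungrasp() and manip.clamp(f_grip=None): open the fingers fully, or close them until they stop; f_grip is the grip in N (None keeps the last).
- manip.dwell(seconds).
- manip.ik(position, orientation): joint angles nearest the present ones, or None.
- manip.snapshot(name): name is "scene" or "top" or "wrist"; returns the picture (384x512x3 uint8, red, green, blue); there is no depth.
- manip.camera_info(name): a dict with "K" (3x3 intrinsics, pixels), "k1" (the pictures are not rectified: a ray, as slopes to the right and down, at radius r is drawn at 1 + k1 r^2 times it, then the intrinsics apply), "camera_from_world" (4x4, takes a point from world to camera coordinates); the wrist camera has in their place "mount" (4x4, takes a point from camera to tool coordinates, whose origin is the TCP and whose axes are the flange's). Camera axes: x right, y down, z forward; pixel columns grow to the right and rows downward; lengths in m; the calibration is good to about 2 mm. A picture is of the moment at which its call begins: read the wrist's pose just before it. camera_info takes no time and is no camera call.
A pose or a line that the arm cannot do raises manip.IKError and nothing moves.
- manip.close_job(): hands the job in; it is judged then, once.
Readings, each from a call of its own:
- manip.read_clock(): time.
- manip.read_qpos(): joint angles.
- manip.read_qvel(): joint speeds.
- manip.read_joint_efforts(): joint torques, N m.
- manip.read_tool_pos(): TCP position.
- manip.read_tool_rot(): TCP orientation.
- manip.read_force(): force on the tool from outside, world axes, zero at the start.
- manip.read_ft_torque(): the same for the moment, N m.
- manip.read_grip_width(): opening from 0.0 (shut) to 1.0 (fully open).
- manip.read_grasp_force(): force on a finger pad.
Only numpy, scipy, OpenCV 4.12 (cv2) and the standard library are available. Lean on these libraries where they do the work, as an engineer would, in place of code of your own. Each camera call takes 0.05 s, during which the arm holds its last target. There are 200 camera calls.

### The job

The blue canister on the red filling stand is full: first turn the yellow valve lever to fully closed (square across the copper pipe, pointing towards the robot's side), then lift the canister off the stand by its white handle, keep it upright, and set it down gently in the middle of the round green mat, with no part of its base over the edge. Leave the valve closed and do not disturb anything else on the bench.

Things in the scene. Friction and masses are not known exactly. Their poses are not given: they have to be found in the camera images.
- station: Fixed filling station on a steel base plate 12 mm thick (local x -72..+103, y -140..+135 mm); origin at table level, +z up. At local (0,-70) mm a red round stand, 128 mm outside diameter, lip top 84 mm high. A 20 mm copper pipe runs along local y at height 115 mm from y=20 to y=118 and drops at both ends. A gauge post stands at local (80,60) mm.
- stand_top (a point): Centre of the seat of the red stand, 72 mm above the table (station local 0,-70 mm); the lip round it rises 12 mm, inside diameter 116 mm.
- post_top (a point): Top of the gauge post, 292 mm above the table (station local 80,60 mm); steel post 20 mm diameter with a black gauge, 54 mm diameter and 26 mm thick, at the top.
- valve_hinge (a point): Point on the vertical axis of the valve lever, at the lever's mid height, 158 mm above the table (station local 0,75 mm). The brass valve body beneath is 36 mm in diameter, its top at 133 mm.
- lever_grip (a point): Middle of the lever's yellow grip, 68 mm from the hinge axis, 158 mm above the table; grip 62 mm long, 14 mm wide, 14 mm high; the lever ends 94 mm from the axis and lies level, pointing from valve_hinge to lever_grip.
- valve (a joint): Valve lever angle in rad: 0 = fully closed, against its stop, lever pointing to the station's -x, square across the pipe; 1.57 = fully open, other stop, lever along the pipe to the station's +y. Closing turns it counter-clockwise seen from above. Friction of about 0.2 N m holds it where it is left.
- canister: Blue closed canister, 100 mm diameter, body 93 mm high, 0.45 to 0.8 kg, with a rigid white handle arching over it; origin at the centre of its underside, +z up. The handle bar runs along the canister's y.
- handle (a point): Middle of the handle bar, 137 mm above the canister's underside; bar along the canister's y, 90 mm long (78 mm free between its two uprights), 14 mm wide and 14 mm high, with 37 mm of free space beneath it over the lid.
- mat: Round flat green mat, 150 mm diameter, 6 mm thick, fixed; origin at the centre of its underside at table level. It lies to the left or the right of the station.
- chuck: Machine chuck mounted on a 200 x 140 mm plate, fixed, highest point 128 mm; origin at the plate's centre at table level. It stands on the other side of the station from the mat.
- washbottle: White bottle with red cap, bystander, 60 mm diameter, 160 mm tall, behind the stand; origin at its underside.
- jar: Amber jar, bystander, 60 mm diameter, 75 mm tall, close to the mat; origin at its underside.
- steelblock: Bright steel block, bystander, 45 x 60 x 50 mm, close to the mat; origin at its underside.
- veeblock: Dark vee block, bystander, 50 x 60 x 52 mm, near the chuck; origin at its underside.
- cup: Open aluminium cup, bystander, 60 mm diameter, 60 mm tall, in front of the stand; origin at its underside.
- oilcan: Small yellow can with a white band, bystander, 44 mm diameter, 100 mm tall, near the chuck; origin at its underside.
Mind the look-alikes: they are no part of the job. Leave any turquoise look-alike of the canister alone.

How it is judged:
On the way, in this order (a step that is already met when the one before it is completed fails the run):
1. the valve lever is turned to closed while the canister is still on the stand (value of joint valve below 0.12 rad and distance between canister and stand_top below 0.02 m), for 0.2 s.
2. with the valve closed, the canister is lifted clear of the stand's lip (value of joint valve below 0.15 rad and z of canister in the frame of stand_top above 0.03 m), for 0.1 s.
At the end, for the whole second after the job is handed in: The canister stands upright (within 0.08 rad) and still on the green mat, its centre within 25 mm of the mat's centre so that its base is wholly on the mat, and the valve lever is within 0.12 rad of closed (horizontal distance between canister and mat below 0.025 m and height (world z) of canister between 0.002 and 0.01 m and angle between canister's own z axis and vertical below 0.08 rad and linear speed of canister below 0.01 m/s and value of joint valve below 0.12 rad); the robot touches nothing.
It fails at once if a bystander is shifted by more than 25 mm (distance of any of washbottle, jar, steelblock, veeblock, cup, oilcan from where it was at the start of the episode above 0.025 m).
It fails at once if the canister is lifted off while the valve is open (over 0.2 rad) (value of joint valve above 0.2 rad and z of canister in the frame of stand_top above 0.02 m).
It fails at once if the canister is tipped by more than 0.5 rad (angle between canister's own z axis and vertical above 0.5 rad).
It fails at once if the canister is dropped or banged down (coming down over the mat at more than 0.4 m/s within 50 mm of the table) (linear speed of canister above 0.4 m/s and height (world z) of canister below 0.05 m and horizontal distance between canister and mat below 0.1 m).
It also fails if it takes over 64 s, if anything falls off the work surface, if the arm or the gripper's body presses on something with over 40 N, if the wrist force passes 120 N, or if a joint passes its speed limit or range.

## Working session

There is one attempt and no reset: what is moved stays moved. The work goes in short steps, each a Python script; the robot and the scene stay as the last script left them, time stands still between calls to the robot, and variables do not carry over. Pictures are saved under pics/ and viewed, at most 10 in all, crops included, and the job is handed in when it is done.

```bash
ls; mkdir -p pics; python3 - <<'E'
from station import manip
import cv2,numpy as np
for n in ("scene","top"):
    cv2.imwrite(f"pics/{n}0.png",cv2.cvtColor(manip.snapshot(n),cv2.COLOR_RGB2BGR))
    i=manip.camera_info(n);print(n,np.round(i["K"],1).tolist(),i["k1"],np.round(i["camera_from_world"],4).tolist())
print(manip.camera_info("wrist"),manip.read_tool_rot(),manip.read_clock(),manip.hold_point_z)
E
```

```text
pics
scene [[351.6, 0.0, 259.0], [0.0, 351.6, 193.5], [0.0, 0.0, 1.0]] -0.08050004632052485 [[0.2859, 0.9582, -0.0116, -0.1569], [0.7207, -0.223, -0.6564, -0.2866], [-0.6316, 0.1793, -0.7543, 1.7128], [0.0, 0.0, 0.0, 1.0]]
top [[376.1, 0.0, 255.2], [0.0, 376.1, 193.1], [0.0, 0.0, 1.0]] -0.001912393569140952 [[0.034, -0.9994, 0.0001, 0.0068], [-0.9771, -0.0333, -0.21, 0.564], [0.2099, 0.007, -0.9777, 1.1632], [0.0, 0.0, 0.0, 1.0]]
{'K': array([[277.35131095,   0.        , 254.04986339],
       [  0.        , 277.35131095, 190.38192413],
       [  0.        ,   0.        ,   1.        ]]), 'k1': -0.004192137291514937, 'mount': array([[ 2.62168485e-04, -9.58113360e-01, -2.86389108e-01,
         7.84170443e-02],
       [ 9.99999922e-01,  1.66702224e-04,  3.57726021e-04,
        -3.47783199e-04],
       [-2.95000379e-04, -2.86389179e-01,  9.58113329e-01,
        -1.62800926e-01],
       [ 0.00000000e+00,  0.00000000e+00,  0.00000000e+00,
         1.00000000e+00]])} [ 1.71527034e-01  9.85179151e-01 -7.15869728e-04 -6.39682375e-05] 0.1 0.0187
```

View pics/scene0.png

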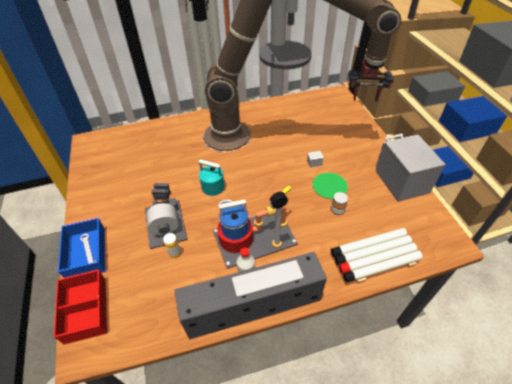

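View pics/top0.png

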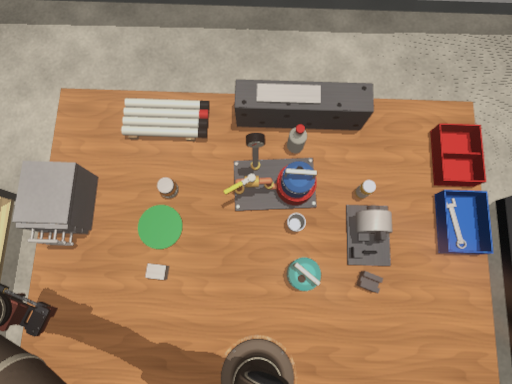

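```bash
cat > h.py <<'E'
from station import manip
import cv2,numpy as np
def ray(n,u,v):
    i=manip.camera_info(n);K=i["K"]
    d=np.array([(u-K[0,2])/K[0,0],(v-K[1,2])/K[1,1]]);s=d.copy()
    for _ in range(20): s=d/(1+i["k1"]*(s@s))
    T=i["camera_from_world"];R=T[:3,:3]
    return -R.T@T[:3,3],R.T@np.r_[s,1]
def atz(n,u,v,z):
    c,d=ray(n,u,v);return (c+d*(z-c[2])/d[2])[:2]
def proj(n,p):
    i=manip.camera_info(n);T=i["camera_from_world"];q=T[:3,:3]@p+T[:3,3];s=q[:2]/q[2];s=s*(1+i["k1"]*(s@s))
    return i["K"][[0,1],[0,1]]*s+i["K"][:2,2]
E
python3 - <<'E'
from h import *
a=cv2.imread("pics/top0.png");b=cv2.imread("pics/scene0.png")
cv2.imwrite("pics/c1.png",cv2.resize(a[125:245,220:330],None,fx=5,fy=5,interpolation=cv2.INTER_CUBIC))
cv2.imwrite("pics/c2.png",cv2.resize(b[175:275,205:305],None,fx=6,fy=6,interpolation=cv2.INTER_CUBIC))
for n,im in(("top",a),("scene",b)):
    h=cv2.cvtColor(im,cv2.COLOR_BGR2HSV)
    for nm,lo,hi,z,roi in(("mat",(50,120,50),(75,255,255),.006,None),("lever",(26,150,120),(34,255,255),.158,None)):
        m=cv2.inRange(h,lo,hi);k,l,s,c=cv2.connectedComponentsWithStats(m)
        for j in range(1,k):
            if s[j,4]>25: print(n,nm,c[j],s[j],atz(n,*c[j],z))
E
```

```text
scene mat [329.00315457 184.48895899] [313 173  34  26 634] [0.4547767  0.33707557]
scene lever [285.96428571 189.10714286] [283 186   7   7  28] [0.55151038 0.10237188]
```

View pics/c1.png

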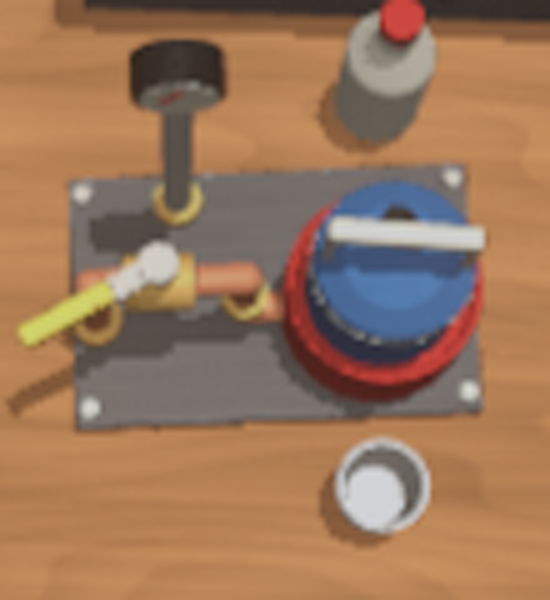

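View pics/c2.png

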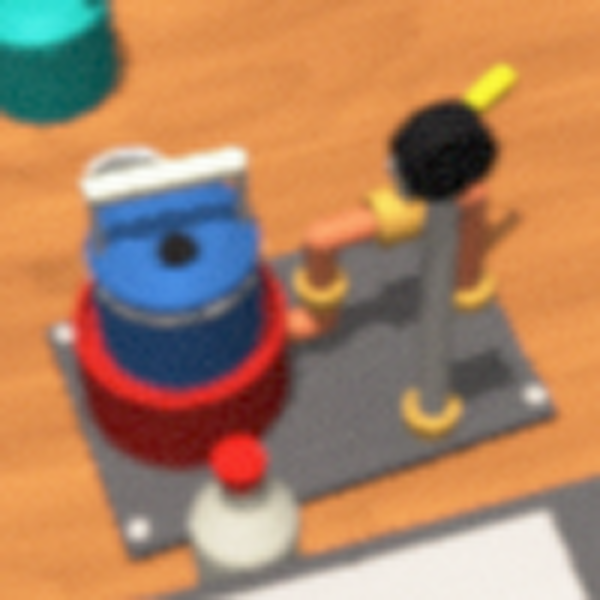

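```bash
python3 - <<'E'
from h import *
f=lambda u,v:(220+(u+.5)/5-.5,125+(v+.5)/5-.5)
g=lambda u,v:(205+(u+.5)/6-.5,175+(v+.5)/6-.5)
L=np.array([[.103,.135],[.103,-.14],[-.072,-.14],[-.072,.135]])
W=np.array([atz("top",*f(*p),.012) for p in((70,182),(467,165),(481,411),(77,431))])
lc,wc=L.mean(0),W.mean(0);a=L-lc;b=W-wc
th=np.arctan2((a[:,0]*b[:,1]-a[:,1]*b[:,0]).sum(),(a*b).sum())
R=np.array([[np.cos(th),-np.sin(th)],[np.sin(th),np.cos(th)]]);o=wc-R@lc
print("yaw",th,"org",o,"resid",np.round((L@R.T+o-W)*1e3,1).tolist())
for n,l in(("stand",(0,-.07)),("hinge",(0,.075)),("post",(.08,.06))):print(n,R@l+o)
print("hinge cam",atz("top",*f(158,262),.165),"tip",atz("top",*f(27,335),.163))
print("grip scene top end",atz("scene",*g(508,73),.16))
print("handle",atz("top",*f(329,230),.214),atz("top",*f(485,240),.214), "scene",atz("scene",*g(88,185),.212),atz("scene",*g(245,160),.212))
for p in((397,20),):print("bottlecap",atz("top",*f(403,20),.16))
print("cup rim",atz("top",*f(383,485),.06))
im=cv2.imread("pics/top0.png");m=cv2.inRange(cv2.cvtColor(im,cv2.COLOR_BGR2HSV),(45,100,40),(80,255,255))
k,l,s,c=cv2.connectedComponentsWithStats(m)
for j in range(1,k):
    if s[j,4]>100: print("mat",s[j],c[j],atz("top",*c[j],.006))
# jar, block (rough)
print("jar",atz("top",166,185,.075),"block",atz("top",157,271,.05))
E
```

```text
yaw 0.07662286245732038 org [ 0.59302371 -0.03654224] resid [[1.1, 1.5], [0.6, 0.7], [-1.7, -3.0], [0.0, 0.8]]
stand [ 0.59838207 -0.10633686]
hinge [0.58728262 0.0382377 ]
post [0.66819611 0.02940554]
hinge cam [0.58977277 0.03878398] tip [0.54283844 0.11507841]
grip scene top end [0.54591692 0.11682693]
handle [ 0.59935305 -0.05958583] [ 0.59646375 -0.14908483] scene [ 0.59917228 -0.14799392] [ 0.60731382 -0.06153479]
bottlecap [ 0.75073588 -0.10703676]
cup rim [ 0.47469808 -0.10841142]
mat [ 138  205   44   44 1522] [159.61235217 226.54467806] [0.45015182 0.34101686]
jar [0.57713724 0.31429856] block [0.30505787 0.32560006]
```

```bash
cat >> h.py <<'E'
H=np.array([.589,.0385])
def q(a): a=np.radians(a);return [np.cos(a/2),np.sin(a/2),0,0]
def gp(t,r=.068): t=np.radians(t);return H+r*np.array([np.cos(t),np.sin(t)])
def st(m=""): print(m,round(manip.read_clock(),2),np.round(manip.read_tool_pos(),4),"F",np.round(manip.read_force(),1),"w",round(manip.read_grip_width(),3),"gf",round(manip.read_grasp_force(),1))
E
python3 - <<'E'
from h import *
p=manip.read_tool_pos()
manip.line_to([p[0],p[1],.34],speed=.2)
manip.movep([*gp(121),.30],q(121));st("above");print(np.round(manip.read_qpos(),2))
manip.line_to([*gp(121),.143],speed=.12);st("down")
manip.clamp(10);st("grip")
for t in range(127,182,6):
    manip.line_to([*gp(t),.143],q(t),speed=.06);st(t)
cv2.imwrite("pics/top1.png",cv2.resize(cv2.cvtColor(manip.snapshot("top"),cv2.COLOR_RGB2BGR)[125:245,220:330],None,fx=5,fy=5,interpolation=cv2.INTER_CUBIC))
E
```

```text
above 2.98 [0.5538 0.0984 0.2999] F [-0.1  0.5 -0.1] w 1.003 gf 0.0
[-0.69  0.26  0.55  1.67 -0.14  1.25  0.42]
down 4.44 [0.5545 0.0968 0.1437] F [ 0.3  0.5 -0.3] w 0.999 gf 0.0
grip 5.56 [0.5545 0.0973 0.1431] F [ 2.5  2.9 -2.1] w 0.162 gf 10.0
127 5.83 [0.548  0.0925 0.1431] F [ 2.3  0.5 -1.2] w 0.165 gf 10.4
133 6.09 [0.5428 0.0877 0.1431] F [ 3.  -0.9 -1.4] w 0.17 gf 10.4
139 6.36 [0.5381 0.0825 0.1431] F [ 3.6 -2.7 -0.8] w 0.165 gf 10.3
145 6.62 [0.5339 0.077  0.1431] F [ 4.6 -2.1 -2.4] w 0.169 gf 10.2
151 6.89 [0.5303 0.0711 0.1432] F [ 4.8 -2.5 -3.3] w 0.161 gf 10.2
157 7.16 [0.5273 0.0648 0.1432] F [ 5.8 -2.2 -2.9] w 0.164 gf 10.1
163 7.42 [0.5249 0.0582 0.1432] F [ 5.7 -0.5 -2.6] w 0.166 gf 10.1
169 7.69 [0.5232 0.0514 0.1432] F [ 4.9 -1.4 -2.4] w 0.161 gf 10.1
175 7.96 [0.5222 0.0444 0.1432] F [ 5.7 -0.5 -2.6] w 0.16 gf 10.1
181 8.22 [0.5219 0.0373 0.1432] F [ 4.9 -0.  -2.5] w 0.161 gf 10.0
```

```bash
python3 - <<'E'
from h import *
for t in np.arange(182,192,1.):
    manip.line_to([*gp(t),.143],q(t),speed=.03);st(t)
    F=manip.read_force()
    if F[1]>12: break
manip.dwell(.2);st()
manip.ungrasp();st("open")
p=manip.read_tool_pos();manip.line_to([p[0],p[1],.33],speed=.2)
manip.line_to([.47,-.05,.40],speed=.25)
manip.movep([.60,-.105,.36],q(86.5));st();print(np.round(manip.read_qpos(),2))
P,Q=manip.read_tool_pos(),manip.read_tool_rot();print(P,Q)
cv2.imwrite("pics/w1.png",cv2.cvtColor(manip.snapshot("wrist"),cv2.COLOR_RGB2BGR))
cv2.imwrite("pics/scene1.png",cv2.resize(cv2.cvtColor(manip.snapshot("scene"),cv2.COLOR_RGB2BGR)[150:270,200:310],None,fx=5,fy=5,interpolation=cv2.INTER_CUBIC))
E
```

```text
182.0 8.53 [0.5219 0.0366 0.1432] F [ 4.2  0.1 -2.6] w 0.159 gf 10.0
183.0 8.78 [0.5219 0.0354 0.1432] F [ 5.   0.2 -2. ] w 0.158 gf 10.0
184.0 9.03 [0.522  0.0342 0.1433] F [ 5.1 -0.2 -2.6] w 0.161 gf 10.0
185.0 9.28 [0.5221 0.033  0.1433] F [ 5.6  0.1 -2.6] w 0.157 gf 10.0
186.0 9.53 [0.5221 0.0327 0.1433] F [ 4.7  3.7 -2.6] w 0.158 gf 10.1
187.0 9.78 [0.5222 0.0327 0.1432] F [ 5.4  5.9 -2.1] w 0.163 gf 10.3
188.0 10.03 [0.5223 0.0326 0.1433] F [ 4.3  9.1 -2.1] w 0.162 gf 10.4
189.0 10.28 [0.5224 0.0325 0.1433] F [ 4.  12.2 -1.9] w 0.17 gf 10.4
 10.47 [0.5225 0.0325 0.1433] F [ 5.  12.7 -2.9] w 0.168 gf 10.4
open 11.67 [0.5218 0.0279 0.143 ] F [-0.1 -0.4 -0.2] w 1.0 gf 0.0
 14.76 [ 0.6    -0.1043  0.3594] F [ 0.4 -0.   0.5] w 1.003 gf 0.0
[-0.29  0.32  0.52  1.46 -0.16  1.41  0.18]
[ 0.5999946  -0.10428546  0.35939056] [ 7.27637300e-01  6.85961867e-01 -3.49560948e-04 -3.93692644e-04]
```

View pics/w1.png

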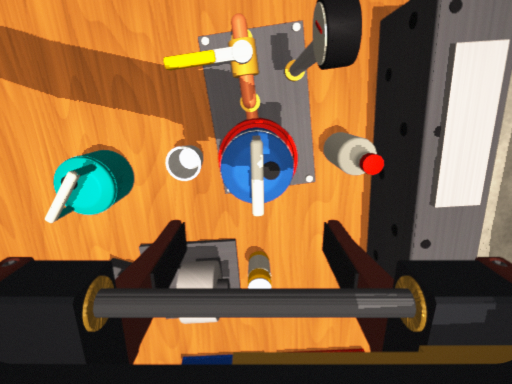

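View pics/scene1.png

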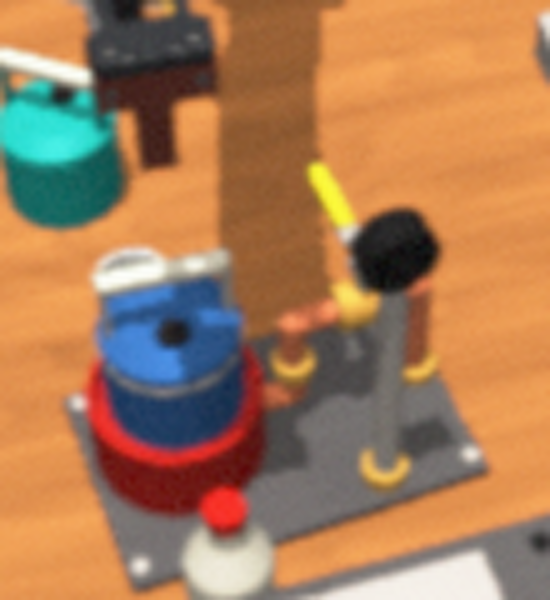

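The wrist picture shows the lever closed (yellow grip at 190,60, hub at 240,50) and the handle bar running from (257,139) to (259,213). I'll project those ends to get the bar's pose.

```bash
python3 - <<'E'
from h import *
from scipy.spatial.transform import Rotation as Ro
P,Q=manip.read_tool_pos(),manip.read_tool_rot();i=manip.camera_info("wrist");K=i["K"];M=i["mount"];R=Ro.from_quat(Q).as_matrix()
e=[]
for u,v in((257,139),(258.5,213)):
    d=R@M[:3,:3]@[(u-K[0,2])/K[0,0],(v-K[1,2])/K[1,1],1];c=P+R@M[:3,3];e.append((c+d*(.215-c[2])/d[2])[:2])
e=np.array(e);m=e.mean(0);v=e[0]-e[1];ang=np.degrees(np.arctan2(v[1],v[0]));print(e,m,ang)
assert abs(m-[.60,-.105]).max()<.012 and abs(ang-87)<8 
manip.movep([*m,.30],q(ang))
manip.line_to([*m,.191],speed=.12);st("down")
manip.clamp(35);st("grip")
manip.line_to([*m,.215],speed=.05);st("lift")
w=manip.read_grip_width()
if w>.08: manip.line_to([*m,.34],speed=.12);st("up")
cv2.imwrite("pics/scene2.png",cv2.cvtColor(manip.snapshot("scene"),cv2.COLOR_RGB2BGR))
E
```

```text
[[ 0.60607947 -0.05962933]
 [ 0.6029599  -0.14648615]] [ 0.60451968 -0.10305774] 87.9430363498863
down 16.27 [ 0.6051 -0.1033  0.1919] F [0.1 0.4 0.3] w 1.0 gf 0.0
grip 17.39 [ 0.6041 -0.1031  0.1909] F [-1.9  0.5  0.4] w 0.156 gf 35.0
lift 18.02 [ 0.6045 -0.103   0.215 ] F [-0.5 -0.3 -7.4] w 0.155 gf 35.0
up 19.22 [ 0.6041 -0.1029  0.3391] F [ 0.7  0.4 -6.3] w 0.155 gf 35.0
```

View pics/scene2.png

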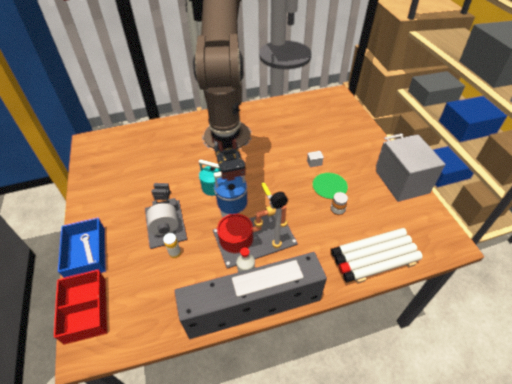

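```bash
python3 - <<'E'
from h import *
m=[.452,.339]
manip.line_to([.49,-.07,.34],speed=.15)
manip.line_to([*m,.34],speed=.2);st("over")
manip.line_to([*m,.19],speed=.12);manip.dwell(.2);st("low")
cv2.imwrite("pics/scene3.png",cv2.resize(cv2.cvtColor(manip.snapshot("scene"),cv2.COLOR_RGB2BGR)[120:230,260:370],None,fx=5,fy=5,interpolation=cv2.INTER_CUBIC))
manip.line_to([*m,.132],speed=.06);manip.dwell(.2);st("near")
for z in np.arange(.130,.119,-.001):
    manip.line_to([*m,z],speed=.02);st(round(z,4))
    if manip.read_force()[2]>-2: break
E
```

```text
over 22.41 [0.4524 0.338  0.3402] F [ 0.2 -0.  -6.4] w 0.158 gf 35.0
low 24.01 [0.4522 0.3392 0.1905] F [-0.5  0.1 -6. ] w 0.159 gf 35.0
near 25.38 [0.4522 0.3391 0.1324] F [ 0.5  0.5 -6.9] w 0.157 gf 35.0
0.13 25.62 [0.4519 0.3389 0.1299] F [-0.5 -0.9 -6.4] w 0.154 gf 35.0
0.129 25.88 [0.452  0.339  0.1289] F [ 0.7  0.3 -6.8] w 0.156 gf 35.0
0.128 26.12 [0.452  0.339  0.1279] F [-0.2  0.  -6.8] w 0.153 gf 35.0
0.127 26.38 [0.4519 0.3389 0.1269] F [ 0.1  0.  -5.2] w 0.159 gf 35.0
0.126 26.62 [0.452  0.339  0.1259] F [-1.1  0.1 -6.1] w 0.158 gf 35.0
0.125 26.88 [0.452  0.339  0.1249] F [ 0.1  0.  -6.6] w 0.157 gf 35.0
0.124 27.12 [0.452  0.3392 0.1248] F [-3.  -1.3  4.4] w 0.153 gf 35.0
```

View pics/scene3.png

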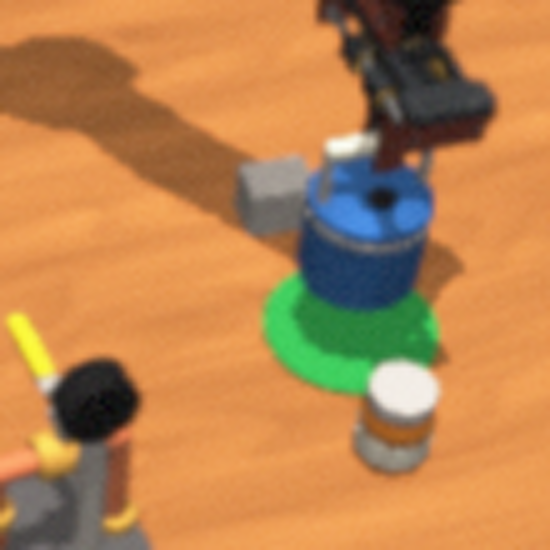

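Contact is at the expected height. The picture shows the canister still above the mat and upright, with the lever still closed. Next I'll release, retreat and check centring.

```bash
python3 - <<'E'
from h import *
manip.line_to([.452,.339,.125],speed=.02)
manip.ungrasp();st("open")
manip.line_to([.452,.339,.33],speed=.12)
manip.line_to([.30,.45,.40],speed=.25);st("away")
a=[cv2.resize(cv2.cvtColor(manip.snapshot(n),cv2.COLOR_RGB2BGR)[y:y+100,x:x+70],None,fx=5.5,fy=5.5,interpolation=cv2.INTER_CUBIC) for n,x,y in(("top",125,165),("scene",290,130))]
cv2.imwrite("pics/end.png",np.hstack(a))
E
```

```text
open 28.58 [0.452 0.339 0.125] F [ 0.4 -0.9 -0.7] w 1.002 gf 0.0
away 31.39 [0.3012 0.449  0.3994] F [-1.4  0.2  0.2] w 1.001 gf 0.0
```

View pics/end.png

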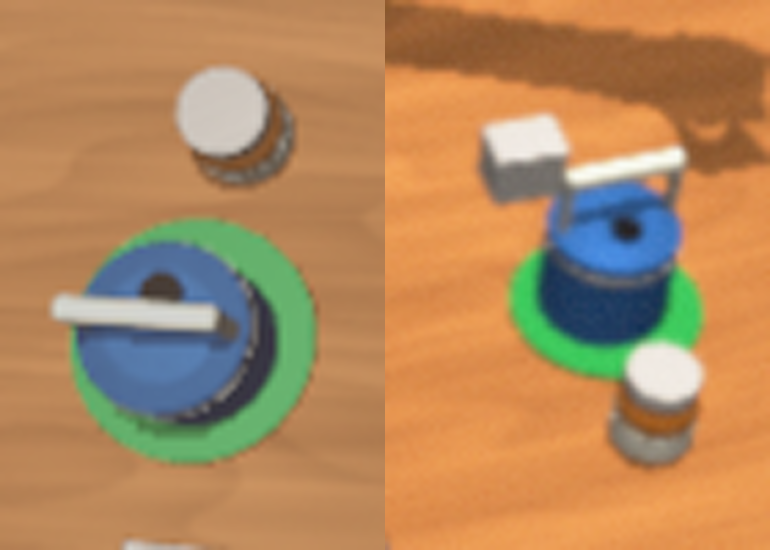

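```bash
python3 - <<'E'
from h import *
print(atz("top",125+166.5/5.5-.5,165+330/5.5-.5,.099),atz("scene",290+(614-385)/5.5-.5,130+229/5.5-.5,.099))
print(manip.close_job())
E
```

```text
[0.44529702 0.33243941] [0.46516493 0.32781665]
the job is handed in; nothing more can be done
None
```

The valve is closed, and the canister stands upright on the green mat, about 5–17 mm off centre by the two cameras (limit 25 mm). No bystander was seen to move, and the job was handed in after about 31 s of the 64 s allowed, with no verdict returned.

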